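# Level the instrument stage and hold the spirit level down

### The job

Level the small instrument stage: lay the spirit level on the stage's shelf, lengthwise between the four little ribs and let go of it, then turn the black hand knob of the stage's levelling foot until the bubble stands in the middle between the two lines. Then press down on the top of the level to bed it on the shelf, lightly as one presses a doorbell (5 to 10 N), and finish while still pressing with the bubble centred. Leave everything else on the bench where it is.

Things in the scene. Friction and masses are not known exactly. Their poses are not given: they have to be found in the camera images.
- level_center (a point): centre (half-way up) of the spirit level: a loose plain aluminium bar 110 long (its x axis) x 28 wide (y) x 26 high (z), 0.18 kg, lying flat on the bench at the start, with a greenish vial and two black lines let into the top. Its flat top is 13 above this point, its underside 13 below. It works either way round on the shelf
- level: the whole spirit level; origin at the centre of its underside, x along its length
- bubble (a joint): position of the bubble in the spirit level (m), along the level's own x axis, 0 = midway between the two black lines, limits +-0.020. It goes to the higher end, 0.5 m per radian of tilt, and needs about 1.5 s to settle after the level has moved. The bubble is 14 mm long, the two lines stand 17 mm apart
- shelf: the shelf of the stage: aluminium plate 92 wide (x) x about 205 long (y) x 10 thick, top about 39 above the bench, hinged on an axis along its x. Origin in the middle of the hinge axis; its y axis points from the hinge to the levelling foot. At the start the foot end is 2 to 5 mm too low
- shelf_seat (a point): point on the shelf's top where the middle of the level's underside belongs: midway between four ribs 5 mm high that leave a channel 38 wide along the shelf's y axis; the ribs are 22 long and their middles lie 42 before and behind this point, so the middle 60 mm are open at the sides for fingers. Axes as the shelf
- foot_knob (a point): middle of the black round hand knob of the levelling foot: 40 in diameter, 30 high (15 below to 15 above this point), upright axis, underside 11 above the shelf, 113 from shelf_seat along the shelf's +y. Clockwise from above raises that end, 10 mrad per rad: the bubble moves 5 mm per rad towards the foot. Stiff (0.1 N m), stays where left, does not rise. Needs 1 to 2.5 rad at the start
- petri_1: bystander: shallow petri dish, 52 in diameter, loose; origin under its centre
- vial_5: bystander: small vial 22 in diameter, 55 high, loose; origin under its centre
- loupe: bystander: folding hand lens 40 x 22 x 15, loose; origin under its centre

How it is judged:
On the way, in this order (a step that is already met when the one before it is completed fails the run):
1. the level lies on the shelf between the ribs, let go (horizontal distance between level_center and shelf_seat below 0.018 m and z of level_center in the frame of shelf_seat between 0.009 and 0.017 m and angle between the x axis of level_center and the y axis of shelf_seat, either way round below 0.15 rad and contact force between the fingers and level below 0.1 N), for 1 s.
2. the bubble stands in the middle, the level left alone (value of joint bubble between -0.0025 and 0.0025 m and horizontal distance between level_center and shelf_seat below 0.018 m and contact force between the fingers and level below 0.1 N), for 0.5 s.
At the end, for the whole second after the job is handed in: the level lies flat on the shelf between the ribs (middle within 18 mm of the seat, in line within 0.15 rad), the bubble is within 2.5 mm of the middle, and the fingers are still pressing it down: 4.5 to 40 N between level and shelf (its own weight is about 2 N) (value of joint bubble between -0.0025 and 0.0025 m and horizontal distance between level_center and shelf_seat below 0.018 m and z of level_center in the frame of shelf_seat between 0.009 and 0.017 m and angle between the x axis of level_center and the y axis of shelf_seat, either way round below 0.15 rad and contact force between the fingers and level above 2 N and contact force between level and shelf between 4.5 and 40 N); the arm keeps its last pose, push and grip.
It fails at once if the level is pressed much too hard (contact force between level and shelf above 60 N).
It fails at once if a bystander is disturbed (distance of any of petri_1, vial_5, loupe from where it was at the start of the episode above 0.03 m).
It also fails if it takes over 70 s, if anything falls off the work surface, if the arm or the gripper's body presses on something with over 40 N, if the wrist force passes 120 N, or if a joint passes its speed limit or range.

### The arm

A 7-joint arm with a two-finger parallel gripper is mounted at the origin on the work surface; the furniture and walls round the work are solid. World frame = base frame: x ahead of the robot, y to its left, z up, the work surface at z = 0. Lengths are in m, angles in rad, forces in N, time in s.
With the tool pointing down it reaches from about 0.425 to 0.975 m from the base axis. Payload 16.7 kg.
Tool frame: the origin (TCP) lies on the centre line of the jaws, within the pads' length; the fingertips stand 17 mm ahead of it and the grasp point (between the pads) lies 2 mm behind it; z points along the fingers, y is the line along which they close (so a half turn about z gives the same grasp; the last joint's range is limited). The gripper opens to 85 mm and grips with 20 to 120 N. Pads are 22 mm wide; open, the fingers measure 114 mm over their backs; the gripper's body (76 mm by 85 mm) begins 54 mm behind the grasp point. The pads swing forward as they close: fully open they stand 13 mm farther back than shut.
Start: joints at [1.196, 0.426, 0.074, 1.606, -0.034, 1.111, -0.067], TCP at [0.151, -0.658, 0.248] pointing down, gripper open.
Joint ranges: [-2.85, 2.85], [-0.5, 2.14], [-1.23, 1.37], [0.21, 2.46], [-1.02, 4.16], [0.16, 2.05], [-2.73, 2.73]. Speed limits (rad/s): [1.89, 1.89, 2.39, 2.39, 3.01, 3.01, 3.01].

### API

Orientations are given as a unit quaternion [x, y, z, w].
In Python, from workcell import r, viewer gives the robot as it stands.
- The arm moves only by the shell command python3 -m crank 'ROWS' [FORCE]. ROWS is JSON, a list of rows, each an object with "claw": the finger opening in cm, from 0 to 8.54; "offset": the shift along the tool's x, y, z in cm, a list of three; "yaw": the turn about the tool's z in degrees. A call has 1 to 20 rows; each row is the pose to reach, as a shift and turn from the pose commanded when the call began, along the tool's axes at that moment; what a row does not reach only later rows make up. A row lasts 1/10 s, in which the tool goes at most 50 mm and 8.59 degrees, less where a joint would pass 70% of its speed; a pose out of reach is approached as far as the arm can. A call with a gripper value outside its range is refused whole. The fingers move at their own pace and stop on an object; FORCE is the grip in N (left out, the last holds). Time passes only in rows, so rows that repeat a pose let the fingers close. It gives the time, the measured TCP pose, the force, the opening and the grip force at its end, in the units of the state.
- r.observe(): the state, without advancing time (a new reading comes with each control period).
- viewer.capture(name): name is "scene" or "top" or "wrist"; returns the picture (400x640x3 uint8, red, green, blue); there is no depth.
- viewer.camera_info(name): a dict with "mtx" (3x3 intrinsics, pixels), "pose" (4x4, takes a point from camera to world coordinates); the wrist camera has in their place "hand_eye" (4x4, takes a point from camera to tool coordinates, whose origin is the TCP and whose axes are the flange's). Camera axes: x right, y up, looking along -z (the intrinsics and any distortion apply to the point x, -y, -z); pixel columns grow to the right and rows downward; lengths in m; the calibration is good to about 2 mm. A picture is of the moment at which its call begins: read the wrist's pose just before it. camera_info takes no time and is no camera call.
- r.finish_job(): hands the job in; it is judged then, once.
The state is a dict: "clock": time; "joint_pos": joint angles; "qvel": joint speeds; "tau": joint torques, N m; "tool_pos": TCP position; "eef_rot": TCP orientation; "force": force on the tool from outside, world axes, zero at the start; "moment": the same for the moment, N m; "gripper_width": opening from 0.0 (shut) to 1.0 (fully open); "finger_force": force on a finger pad.
Only numpy, scipy, OpenCV 4.12 (cv2) and the standard library are available. Lean on these libraries where they do the work, as an engineer would, in place of code of your own. Each camera call takes 0.05 s, during which the arm holds its last target. There are 200 camera calls.

## Working session

There is one attempt and no reset: what is moved stays moved. The work goes in short steps, Python scripts to look and compute and a shell command to move; the robot and the scene stay as the last step left them, time stands still between calls to the robot, and variables do not carry over. Pictures are saved under pics/ and viewed, at most 10 in all, crops included, and the job is handed in when it is done.

```bash
ls; mkdir -p pics; python3 - <<'E'
from workcell import r,viewer
import cv2,numpy as np
o=r.observe();print({k:np.round(v,4).tolist() for k,v in o.items()})
for n in("scene","top"):
    cv2.imwrite(f"pics/{n}0.png",viewer.capture(n)[...,::-1])
for n in("scene","top","wrist"):
    print(n,{k:np.round(v,4).tolist() if not isinstance(v,str) else v for k,v in viewer.camera_info(n).items()})
E
```

```text
pics
{'clock': 0.0, 'joint_pos': [1.1955, 0.4267, 0.0738, 1.6066, -0.0341, 1.1108, -0.0671], 'qvel': [-0.0, 0.0003, -0.0019, 0.0011, -0.0028, 0.0004, -0.0005], 'tau': [-0.0002, -94.984, 3.7609, -46.3508, 0.0192, 0.0103, 0.0], 'tool_pos': [0.151, -0.6575, 0.2476], 'eef_rot': [0.9936, 0.1126, -0.0001, -0.0006], 'force': [0.1816, 0.2245, 0.1403], 'moment': [0.0686, 0.0159, -0.0008], 'finger_force': 0.0, 'gripper_width': 1.0034}
scene {'mtx': [[369.0784, 0.0, 318.7866], [0.0, 369.0784, 195.2942], [0.0, 0.0, 1.0]], 'pose': [[-0.5915, 0.5665, -0.5737, 0.0904], [-0.8063, -0.4092, 0.4272, 0.2309], [0.0072, 0.7152, 0.6989, 0.68], [0.0, 0.0, 0.0, 1.0]]}
top {'mtx': [[392.0537, 0.0, 319.8778], [0.0, 392.0537, 203.9661], [0.0, 0.0, 1.0]], 'pose': [[-0.0264, 0.984, -0.1759, 0.397], [-0.9995, -0.0226, 0.0236, -0.1127], [0.0193, 0.1765, 0.9841, 0.975], [0.0, 0.0, 0.0, 1.0]]}
wrist {'mtx': [[312.435, 0.0, 321.3995], [0.0, 312.435, 193.1436], [0.0, 0.0, 1.0]], 'hand_eye': [[-0.0007, 0.9473, 0.3204, 0.0819], [1.0, 0.0004, 0.0008, -0.0011], [0.0006, 0.3204, -0.9473, -0.1267], [0.0, 0.0, 0.0, 1.0]]}
```

View pics/scene0.png

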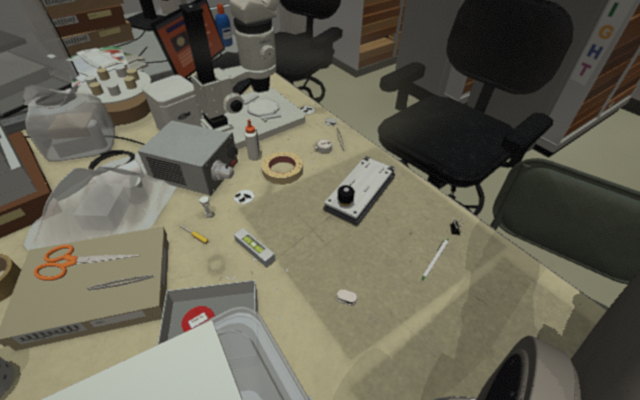

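View pics/top0.png

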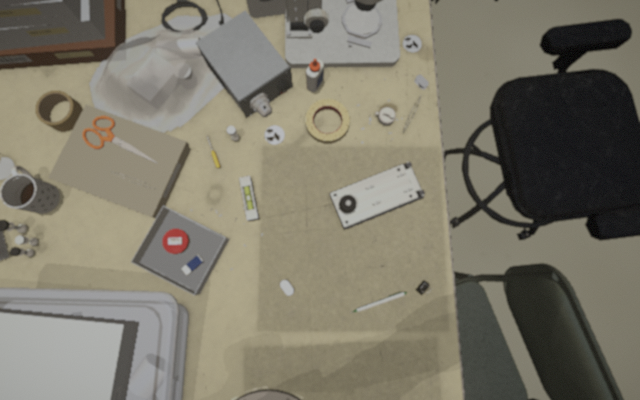

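The scene view shows the level at about (254,246), the stage at (360,190) with its knob at (346,193), and loose items nearby. In the top view the level is at (249,199), the shelf runs from (340,215) to (415,180), and the knob is at (347,204). I'll enlarge the top view to measure these.

```bash
cat > h.py <<'E'
import numpy as np,cv2
from scipy.spatial.transform import Rotation as R
from workcell import r,viewer
def ray(name,px,z,obs=None):
    """pixels -> world points on plane z"""
    c=viewer.camera_info(name)
    if name=="wrist":
        T=np.eye(4);T[:3,:3]=R.from_quat(obs["eef_rot"]).as_matrix();T[:3,3]=obs["tool_pos"];P=T@np.array(c["hand_eye"])
    else:P=np.array(c["pose"])
    K=np.array(c["mtx"]);px=np.atleast_2d(px).astype(float)
    d=cv2.undistortPoints(px[:,None],K,np.array(c.get("dist",np.zeros(5)),float))[:,0]
    d=np.c_[d[:,0],-d[:,1],-np.ones(len(d))]@P[:3,:3].T
    return P[:3,3]+d*((np.broadcast_to(z,len(d))-P[2,3])/d[:,2])[:,None]
def tool(p,obs):
    """world point -> shift in tool axes (cm)"""
    return 100*R.from_quat(obs["eef_rot"]).inv().apply(np.asarray(p)-obs["tool_pos"])
E
python3 - <<'E'
from h import *
im=cv2.imread("pics/top0.png")[90:310,220:430]
cv2.imwrite("pics/crop.png",cv2.resize(im,None,fx=3.5*600/770,fy=3.5*600/770,interpolation=cv2.INTER_CUBIC))
print(600/220)
E
```

```text
2.727272727272727
```

View pics/crop.png

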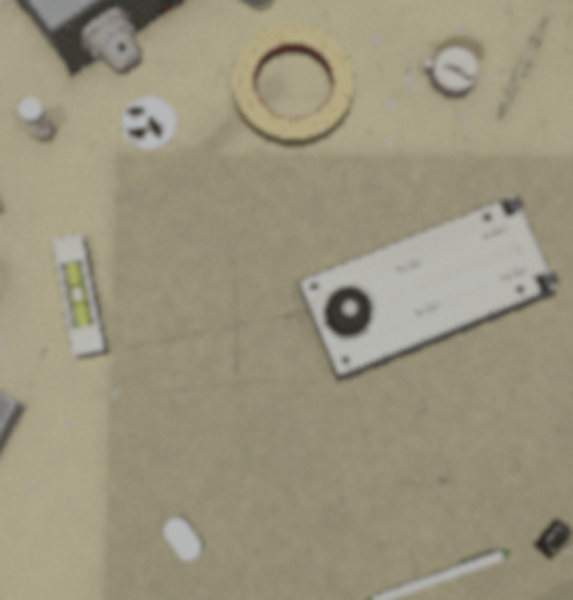

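The enlarged crop shows the level's end middles at (69,237) and (90,353). The knob top is at (349,309), and the ribs are at (409,266), (428,309), (495,233) and (513,274). Next I compute positions.

```bash
python3 - <<'E'
from h import *
f=lambda p:np.array(p)*220/600+[220,90]-0.3
e=ray("top",f([(69,237.5),(90,353)]),0.026);print("level",e.mean(0),np.linalg.norm(e[0]-e[1]),e[0]-e[1])
w=ray("top",f([(54,240),(84,235),(104,350),(76,356)]),.026);print(w.round(3).tolist())
k=ray("top",f((349,309)),.077)[0];s=ray("top",f([(409,266),(428,309),(495,233),(513,274)]),.043);print("knob",k,"seat",s.mean(0),np.hypot(*(k-s.mean(0))[:2]),s.round(3).tolist())
o=r.observe()
L=e.mean(0);L[2]=.15
print("to level",tool(L,o),R.from_quat(o["eef_rot"]).as_matrix().round(3).tolist())
d=e[0]-e[1];print("level yaw",np.degrees(np.arctan2(d[1],d[0])));d=(k-s.mean(0));print("shelf y yaw",np.degrees(np.arctan2(d[1],d[0])));
E
```

```text
level [0.58620797 0.03871357 0.026     ] 0.10827054980385475 [0.10651252 0.0194318  0.        ]
[[0.637, 0.062, 0.026], [0.642, 0.035, 0.026], [0.535, 0.017, 0.026], [0.531, 0.041, 0.026]]
knob [ 0.55837395 -0.19916321  0.077     ] seat [ 0.59729329 -0.30451506  0.043     ] 0.11231085313318766 [[0.602, -0.258, 0.043], [0.563, -0.273, 0.043], [0.631, -0.337, 0.043], [0.593, -0.351, 0.043]]
to level [ 58.00219663 -58.10410058   9.83089065] [[0.975, 0.224, -0.0], [0.224, -0.975, 0.001], [-0.0, -0.001, -1.0]]
level yaw 10.339151224950568
shelf y yaw 110.27536289504059
```

```bash
python3 -m crank '[{"claw":8.5,"offset":[29,-29,0],"yaw":2.6},{"claw":8.5,"offset":[58,-58.1,0],"yaw":2.6},{"claw":8.5,"offset":[58,-58.1,9],"yaw":2.6},{"claw":8.5,"offset":[58,-58.1,9],"yaw":2.6},{"claw":8.5,"offset":[58,-58.1,9],"yaw":2.6},{"claw":8.5,"offset":[58,-58.1,9],"yaw":2.6},{"claw":8.5,"offset":[58,-58.1,9],"yaw":2.6},{"claw":8.5,"offset":[58,-58.1,9],"yaw":2.6},{"claw":8.5,"offset":[58,-58.1,9],"yaw":2.6},{"claw":8.5,"offset":[58,-58.1,9],"yaw":2.6},{"claw":8.5,"offset":[58,-58.1,9],"yaw":2.6},{"claw":8.5,"offset":[58,-58.1,9],"yaw":2.6},{"claw":8.5,"offset":[58,-58.1,9],"yaw":2.6},{"claw":8.5,"offset":[58,-58.1,9],"yaw":2.6},{"claw":8.5,"offset":[58,-58.1,9],"yaw":2.6},{"claw":8.5,"offset":[58,-58.1,9],"yaw":2.6},{"claw":8.5,"offset":[58,-58.1,9],"yaw":2.6},{"claw":8.5,"offset":[58,-58.1,9],"yaw":2.6},{"claw":8.5,"offset":[58,-58.1,9],"yaw":2.6},{"claw":8.5,"offset":[58,-58.1,9],"yaw":2.6}]' 40
python3 - <<'E'
from h import *
o=r.observe();print(o["clock"],o["tool_pos"],o["joint_pos"],R.from_quat(o["eef_rot"]).as_matrix().round(3).tolist())
E
```

```text
clock: 2.1
tool_pos: [0.5859, 0.0372, 0.1582]
eef_rot: [0.996, 0.09, -0.0, 0.0]
force: [-1.1, -0.2, -0.5]
gripper_width: 0.994
finger_force: 0.0
2.1 [0.58590538 0.03715831 0.15820946] [ 0.0991618   0.40210879 -0.34044074  1.87253968  0.16873     0.89540395
 -1.71364737] [[0.984, 0.178, -0.001], [0.178, -0.984, -0.001], [-0.001, 0.0, -1.0]]
```

```bash
python3 - <<'E'
from h import *
o=r.observe();cv2.imwrite("pics/w1.png",viewer.capture("wrist")[...,::-1])
E
```

```text
(no output)
```

View pics/w1.png

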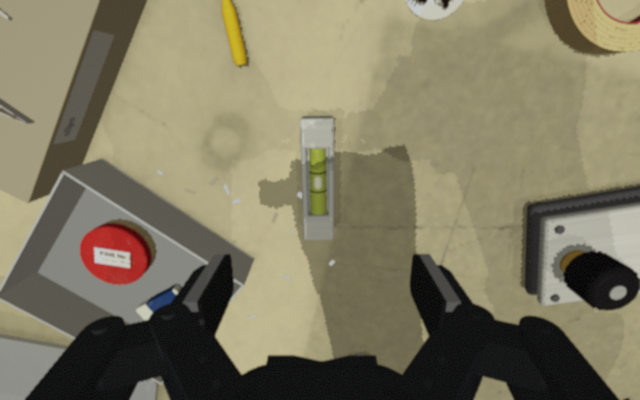

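The wrist view shows the level squarely ahead, with corners (301,117), (334,117), (333,239) and (306,240). The tray corner is at (253,265), so I'll descend with the fingers only partly open.

```bash
python3 - <<'E'
from h import *
o=r.observe()
w=ray("wrist",[(301,117),(334,117),(333,239),(306,240)],.026,o);print(w.round(3).tolist(),w.mean(0))
c=w.mean(0);c[2]=.024;print(tool(c,o)); d=w[0]+w[1]-w[2]-w[3];print(np.degrees(np.arctan2(d[1],d[0])),np.linalg.norm(d)/2)
print("tray corner",tool(ray("wrist",(253,265),.03,o)[0],o))
E
```

```text
[[0.641, 0.065, 0.026], [0.646, 0.039, 0.026], [0.538, 0.019, 0.026], [0.533, 0.043, 0.026]] [0.58937218 0.04131108 0.026     ]
[ 0.4193254  -0.37302702 13.43569057]
10.935755166812346 0.11012982806330329
tray corner [-7.52780775 -6.52593536 12.83563974]
```

```bash
python3 -m crank '[{"claw":6,"offset":[0.3,-0.3,4],"yaw":0},{"claw":6,"offset":[0.3,-0.3,8],"yaw":0},{"claw":6,"offset":[0.3,-0.3,11],"yaw":0},{"claw":6,"offset":[0.3,-0.3,12.5],"yaw":0},{"claw":6,"offset":[0.3,-0.3,13.4],"yaw":0},{"claw":6,"offset":[0.3,-0.3,13.4],"yaw":0},{"claw":2,"offset":[0.3,-0.3,13.4],"yaw":0},{"claw":2,"offset":[0.3,-0.3,13.4],"yaw":0},{"claw":2,"offset":[0.3,-0.3,13.4],"yaw":0},{"claw":2,"offset":[0.3,-0.3,13.4],"yaw":0},{"claw":2,"offset":[0.3,-0.3,13.4],"yaw":0},{"claw":2,"offset":[0.3,-0.3,13.4],"yaw":0},{"claw":2,"offset":[0.3,-0.3,13.4],"yaw":0},{"claw":2,"offset":[0.3,-0.3,13.4],"yaw":0}]' 40
```

```text
clock: 3.55
tool_pos: [0.5896, 0.0417, 0.0258]
eef_rot: [0.996, 0.09, 0.001, 0.0]
force: [-1.6, -0.7, 8.1]
gripper_width: 0.32
finger_force: 39.6
```

```bash
python3 -m crank '[{"claw":2,"offset":[0,0,-4],"yaw":0},{"claw":2,"offset":[0,0,-9],"yaw":0},{"claw":2,"offset":[0,0,-14],"yaw":0},{"claw":2,"offset":[0,0,-14],"yaw":0},{"claw":2,"offset":[0,0,-14],"yaw":0}]' 40
python3 - <<'E'
from h import *
o=r.observe()
print(o["force"],tool([.5973,-.3045,.14],o))
E
```

```text
clock: 4.05
tool_pos: [0.5894, 0.0416, 0.1663]
eef_rot: [0.996, 0.09, 0.002, 0.0]
force: [-0.0, 0.1, -2.4]
gripper_width: 0.317
finger_force: 41.0
[-0.01321275  0.05992922 -2.44447609] [-5.42795553 34.19229251  2.62930598]
```

```bash
python3 -m crank '[{"claw":2,"offset":[-5.4,34.2,0],"yaw":-8},{"claw":2,"offset":[-5.4,34.2,0],"yaw":-16},{"claw":2,"offset":[-5.4,34.2,0],"yaw":-24},{"claw":2,"offset":[-5.4,34.2,0],"yaw":-32},{"claw":2,"offset":[-5.4,34.2,0],"yaw":-40},{"claw":2,"offset":[-5.4,34.2,0],"yaw":-48},{"claw":2,"offset":[-5.4,34.2,0],"yaw":-56},{"claw":2,"offset":[-5.4,34.2,0],"yaw":-64},{"claw":2,"offset":[-5.4,34.2,0],"yaw":-72},{"claw":2,"offset":[-5.4,34.2,0],"yaw":-80},{"claw":2,"offset":[-5.4,34.2,0],"yaw":-88},{"claw":2,"offset":[-5.4,34.2,0],"yaw":-96},{"claw":2,"offset":[-5.4,34.2,0],"yaw":-100},{"claw":2,"offset":[-5.4,34.2,0],"yaw":-100},{"claw":2,"offset":[-5.4,34.2,0],"yaw":-100},{"claw":2,"offset":[-5.4,34.2,0],"yaw":-100},{"claw":2,"offset":[-5.4,34.2,0],"yaw":-100}]' 40
python3 - <<'E'
from h import *
o=r.observe();print(o["joint_pos"],R.from_quat(o["eef_rot"]).as_matrix()[:,0]);cv2.imwrite("pics/w2.png",viewer.capture("wrist")[...,::-1])
E
```

```text
clock: 5.75
tool_pos: [0.5969, -0.3043, 0.1641]
eef_rot: [0.572, 0.821, -0.0, -0.0]
force: [-0.3, 0.3, -2.3]
gripper_width: 0.316
finger_force: 40.9
[ 0.818049    0.56971303 -0.61899292  1.66003454  0.37301131  1.03285306
  0.43368732] [-3.46596841e-01  9.38014178e-01  1.77590471e-04]
```

View pics/w2.png

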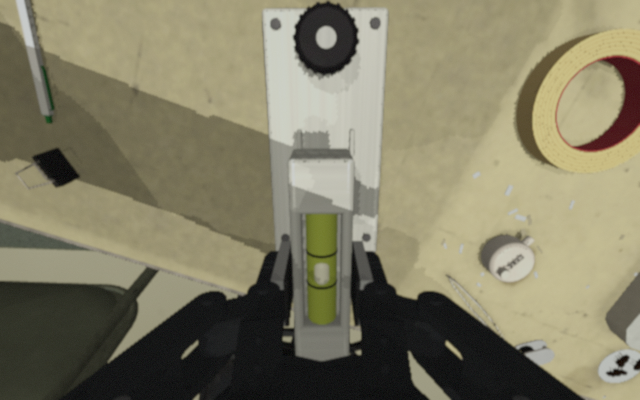

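The wrist view shows the level in the jaws, with the shelf below it and the knob at (326,37). The shelf's edges run from (263,9) and (388,10) at the foot corners down to about (276,250) and (378,235). I'll check the alignment.

```bash
python3 - <<'E'
from h import *
o=r.observe()
print(tool(ray("wrist",(326,37),.077,o)[0],o))
print([tool(p,o).round(2).tolist() for p in ray("wrist",[(263,9),(388,10),(276,250),(378,235),(300,132),(352,130)],[.035,.035,.039,.039,.043,.043],o)])
E
```

```text
[11.3361962   0.2446013   8.72415379]
[[13.74, -4.25, 12.92], [13.67, 4.77, 12.92], [-5.58, -4.17, 12.52], [-4.08, 5.0, 12.52], [5.07, -1.72, 12.12], [5.22, 2.36, 12.12]]
```

```bash
python3 -m crank '[{"claw":2,"offset":[0,0.3,3],"yaw":0},{"claw":2,"offset":[0,0.3,6],"yaw":0},{"claw":2,"offset":[0,0.3,8],"yaw":0},{"claw":2,"offset":[0,0.3,9],"yaw":0},{"claw":2,"offset":[0,0.3,9.5],"yaw":0},{"claw":2,"offset":[0,0.3,9.7],"yaw":0},{"claw":2,"offset":[0,0.3,9.7],"yaw":0},{"claw":2,"offset":[0,0.3,9.7],"yaw":0}]' 40
```

```text
clock: 6.6
tool_pos: [0.6003, -0.3036, 0.0683]
eef_rot: [0.571, 0.821, 0.0, 0.001]
force: [-0.1, 0.6, -1.6]
gripper_width: 0.318
finger_force: 40.9
```

```bash
python3 -m crank '[{"claw":2,"offset":[0,0,0.2],"yaw":0},{"claw":2,"offset":[0,0,0.3],"yaw":0},{"claw":2,"offset":[0,0,0.3],"yaw":0},{"claw":2,"offset":[0,0,0.3],"yaw":0}]' 40
```

```text
clock: 7.0
tool_pos: [0.5998, -0.3035, 0.0644]
eef_rot: [0.571, 0.821, 0.0, 0.0]
force: [-0.0, 0.3, -1.0]
gripper_width: 0.315
finger_force: 41.1
```

```bash
python3 -m crank '[{"claw":2,"offset":[0,0,0.1],"yaw":0},{"claw":2,"offset":[0,0,0.1],"yaw":0},{"claw":2,"offset":[0,0,0.1],"yaw":0}]' 40
```

```text
clock: 7.3
tool_pos: [0.5999, -0.3033, 0.0638]
eef_rot: [0.571, 0.821, -0.0, 0.0]
force: [-3.3, 2.8, 6.9]
gripper_width: 0.316
finger_force: 42.0
```

Contact. Next I open the fingers and rise.

```bash
python3 -m crank '[{"claw":3.4,"offset":[0,0,0],"yaw":0},{"claw":4.2,"offset":[0,0,0],"yaw":0},{"claw":5,"offset":[0,0,0],"yaw":0},{"claw":5,"offset":[0,0,0],"yaw":0},{"claw":5,"offset":[0,0,-1],"yaw":0},{"claw":5,"offset":[0,0,-3],"yaw":0},{"claw":5,"offset":[0,0,-6],"yaw":0},{"claw":5,"offset":[0,0,-10],"yaw":0},{"claw":5,"offset":[0,0,-10],"yaw":0},{"claw":5,"offset":[0,0,-10],"yaw":0},{"claw":5,"offset":[0,0,-10],"yaw":0},{"claw":5,"offset":[0,0,-10],"yaw":0},{"claw":5,"offset":[0,0,-10],"yaw":0},{"claw":5,"offset":[0,0,-10],"yaw":0},{"claw":5,"offset":[0,0,-10],"yaw":0},{"claw":5,"offset":[0,0,-10],"yaw":0},{"claw":5,"offset":[0,0,-10],"yaw":0},{"claw":5,"offset":[0,0,-10],"yaw":0},{"claw":5,"offset":[0,0,-10],"yaw":0},{"claw":5,"offset":[0,0,-10],"yaw":0}]' 40
python3 - <<'E'
from h import *
o=r.observe();print(o["joint_pos"]);cv2.imwrite("pics/w3.png",viewer.capture("wrist")[...,::-1])
E
```

```text
clock: 9.3
tool_pos: [0.5998, -0.3033, 0.1633]
eef_rot: [0.571, 0.821, 0.0, 0.0]
force: [-0.3, 0.6, -0.3]
gripper_width: 0.587
finger_force: 0.0
[ 0.81429569  0.57388346 -0.61948392  1.6555347   0.37555487  1.03380384
  0.43063723]
```

View pics/w3.png

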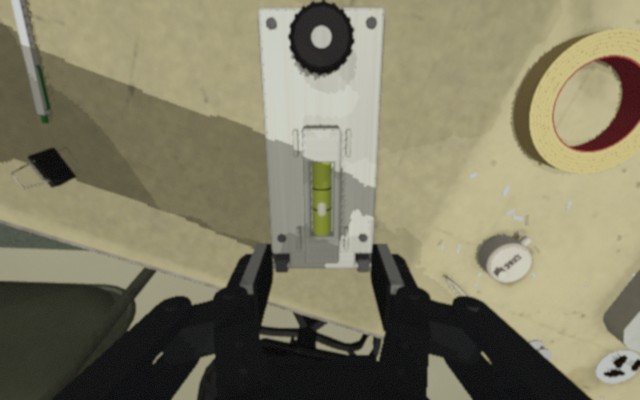

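The level lies between the ribs. Its lines are at rows 189 and 209 and the bubble is near row 210, so the bubble is off towards the hinge. I'll measure the bubble and the knob at (322,37).

```bash
cat >> h.py <<'E'
def bubble(c=322,a=160,b=240,w=3):
    im=viewer.capture("wrist").astype(float)[a:b,c-w:c+w+1].mean(1)
    return im.round().astype(int)
E
python3 - <<'E'
from h import *
o=r.observe();k=ray("wrist",(322,38),.077,o)[0];print(k,tool(k,o))
for i,v in zip(range(160,240),bubble()):print(i,*v,end='|')
E
```

```text
[ 0.56062006 -0.19771264  0.077     ] [ 1.12685083e+01 -2.87393177e-03  8.63609342e+00]
160 186 186 173|161 167 167 149|162 145 149 108|163 133 141 70|164 123 131 51|165 116 124 46|166 116 124 47|167 115 123 47|168 116 124 48|169 116 124 47|170 116 124 47|171 116 124 47|172 116 124 47|173 115 124 47|174 116 124 47|175 115 123 46|176 115 124 47|177 116 124 47|178 115 124 46|179 116 125 47|180 117 125 47|181 118 126 48|182 119 127 48|183 120 129 48|184 121 130 49|185 121 131 50|186 123 131 50|187 121 129 49|188 107 115 45|189 87 93 38|190 95 102 39|191 119 128 49|192 127 136 52|193 128 136 52|194 127 136 52|195 127 136 53|196 128 136 53|197 128 137 53|198 127 136 52|199 127 137 53|200 128 136 54|201 131 139 68|202 142 146 98|203 156 156 125|204 165 164 139|205 168 166 143|206 168 166 142|207 168 166 142|208 167 165 141|209 167 165 141|210 167 165 141|211 166 165 141|212 167 165 141|213 165 163 140|214 159 159 133|215 150 151 117|216 137 141 91|217 129 137 65|218 127 136 53|219 127 136 52|220 127 136 51|221 127 136 52|222 127 136 52|223 127 136 52|224 127 136 53|225 127 136 52|226 126 136 51|227 127 136 52|228 127 137 53|229 127 136 53|230 126 136 52|231 127 136 53|232 127 137 52|233 126 135 51|234 124 133 58|235 121 127 79|236 122 124 103|237 131 130 119|238 133 133 123|239 127 127 117|
```

```bash
python3 -m crank '[{"claw":6.2,"offset":[5,0,0],"yaw":-8},{"claw":6.2,"offset":[9,0,0],"yaw":-16},{"claw":6.2,"offset":[11.3,0,0],"yaw":-24},{"claw":6.2,"offset":[11.3,0,2],"yaw":-32},{"claw":6.2,"offset":[11.3,0,4],"yaw":-40},{"claw":6.2,"offset":[11.3,0,5],"yaw":-48},{"claw":6.2,"offset":[11.3,0,6],"yaw":-50},{"claw":6.2,"offset":[11.3,0,6],"yaw":-50},{"claw":6.2,"offset":[11.3,0,8],"yaw":-50},{"claw":6.2,"offset":[11.3,0,9.3],"yaw":-50},{"claw":6.2,"offset":[11.3,0,9.3],"yaw":-50},{"claw":3,"offset":[11.3,0,9.3],"yaw":-50},{"claw":3,"offset":[11.3,0,9.3],"yaw":-50},{"claw":3,"offset":[11.3,0,9.3],"yaw":-50},{"claw":3,"offset":[11.3,0,9.3],"yaw":-50},{"claw":3,"offset":[11.3,0,9.3],"yaw":-50}]' 40
python3 - <<'E'
from h import *
o=r.observe();print(o["joint_pos"],o["force"],o["moment"],R.from_quat(o["eef_rot"]).as_matrix()[:,0])
E
```

```text
clock: 11.0
tool_pos: [0.5605, -0.1987, 0.0716]
eef_rot: [0.172, 0.985, -0.001, 0.0]
force: [-4.3, -4.5, 7.0]
gripper_width: 0.457
finger_force: 39.3
[ 0.82268095  0.63436913 -0.7802275   1.88815098  0.58449832  0.86155429
  0.9689359 ] [-4.27526845 -4.49037387  7.037726  ] [-1.14560929  1.09098851  0.01902159] [-9.41111211e-01  3.38096164e-01 -8.19381422e-04]
```

```bash
python3 -m crank '[{"claw":3,"offset":[0,0,0],"yaw":8},{"claw":3,"offset":[0,0,0],"yaw":16},{"claw":3,"offset":[0,0,0],"yaw":24},{"claw":3,"offset":[0,0,0],"yaw":32},{"claw":3,"offset":[0,0,0],"yaw":40},{"claw":3,"offset":[0,0,0],"yaw":48},{"claw":3,"offset":[0,0,0],"yaw":56},{"claw":3,"offset":[0,0,0],"yaw":64},{"claw":3,"offset":[0,0,0],"yaw":72},{"claw":3,"offset":[0,0,0],"yaw":80},{"claw":3,"offset":[0,0,0],"yaw":88},{"claw":3,"offset":[0,0,0],"yaw":95},{"claw":3,"offset":[0,0,0],"yaw":95},{"claw":3,"offset":[0,0,0],"yaw":95},{"claw":3,"offset":[0,0,0],"yaw":95}]' 40
python3 - <<'E'
from h import *
o=r.observe();print(o["joint_pos"],o["force"],o["moment"],R.from_quat(o["eef_rot"]).as_matrix()[:,0]);print(tool([.5998,-.3033,.1633],o))
E
```

```text
clock: 12.5
tool_pos: [0.561, -0.1984, 0.0716]
eef_rot: [0.842, 0.539, 0.0, 0.001]
force: [-1.3, -5.4, 1.8]
gripper_width: 0.457
finger_force: 40.4
[ 0.53964654  0.5372249  -0.39551595  1.90484138  0.29350326  0.75428609
 -0.45308036] [-1.28062557 -5.39887958  1.79272625] [-0.99448061  0.40931698 -0.1148975 ] [ 4.18553604e-01  9.08191926e-01 -5.52745229e-04]
[-7.90918391  7.92873743 -9.1560721 ]
```

```bash
python3 -m crank '[{"claw":6.2,"offset":[0,0,0],"yaw":0},{"claw":6.2,"offset":[0,0,0],"yaw":0},{"claw":6.2,"offset":[0,0,0],"yaw":0},{"claw":6.2,"offset":[0,0,-4],"yaw":0},{"claw":6.2,"offset":[0,0,-8],"yaw":-8},{"claw":6.2,"offset":[-4,4,-9.2],"yaw":-16},{"claw":6.2,"offset":[-7.9,7.9,-9.2],"yaw":-24},{"claw":6.2,"offset":[-7.9,7.9,-9.2],"yaw":-32},{"claw":6.2,"offset":[-7.9,7.9,-9.2],"yaw":-40},{"claw":6.2,"offset":[-7.9,7.9,-9.2],"yaw":-45},{"claw":6.2,"offset":[-7.9,7.9,-9.2],"yaw":-45},{"claw":6.2,"offset":[-7.9,7.9,-9.2],"yaw":-45},{"claw":6.2,"offset":[-7.9,7.9,-9.2],"yaw":-45},{"claw":6.2,"offset":[-7.9,7.9,-9.2],"yaw":-45},{"claw":6.2,"offset":[-7.9,7.9,-9.2],"yaw":-45},{"claw":6.2,"offset":[-7.9,7.9,-9.2],"yaw":-45},{"claw":6.2,"offset":[-7.9,7.9,-9.2],"yaw":-45},{"claw":6.2,"offset":[-7.9,7.9,-9.2],"yaw":-45},{"claw":6.2,"offset":[-7.9,7.9,-9.2],"yaw":-45},{"claw":6.2,"offset":[-7.9,7.9,-9.2],"yaw":-45}]' 40
python3 - <<'E'
from h import *
im=viewer.capture("wrist")[...,::-1];cv2.imwrite("pics/w4.png",cv2.resize(im[100:260,230:410],None,fx=3.6,fy=3.6,interpolation=cv2.INTER_CUBIC))
for i,v in zip(range(155,245),bubble(322,155,245)):print(i,*v[[0,2]],end='|')
E
```

```text
clock: 14.5
tool_pos: [0.5993, -0.3022, 0.1623]
eef_rot: [0.571, 0.821, 0.0, -0.0]
force: [0.3, 0.4, -0.3]
gripper_width: 0.726
finger_force: 0.0
155 196 184|156 195 182|157 193 180|158 194 181|159 195 182|160 197 184|161 194 181|162 184 171|163 164 152|164 146 129|165 132 97|166 123 65|167 117 49|168 115 46|169 115 46|170 116 48|171 115 46|172 115 46|173 115 46|174 115 47|175 116 46|176 117 48|177 118 48|178 118 48|179 120 49|180 123 51|181 125 51|182 127 52|183 127 52|184 127 52|185 127 52|186 126 52|187 127 53|188 127 52|189 127 51|190 124 52|191 112 45|192 90 38|193 90 41|194 117 65|195 141 99|196 158 127|197 166 140|198 168 143|199 168 143|200 167 142|201 167 142|202 168 142|203 167 142|204 167 142|205 167 141|206 166 140|207 162 135|208 152 121|209 140 97|210 130 70|211 122 52|212 107 44|213 85 37|214 95 40|215 118 49|216 126 51|217 127 52|218 127 52|219 126 52|220 126 51|221 126 52|222 126 52|223 127 52|224 126 52|225 127 52|226 126 52|227 126 51|228 126 52|229 126 52|230 126 52|231 126 52|232 126 52|233 126 52|234 126 51|235 126 52|236 126 52|237 124 60|238 118 78|239 116 99|240 120 110|241 122 112|242 120 109|243 118 108|244 119 109|
```

View pics/w4.png

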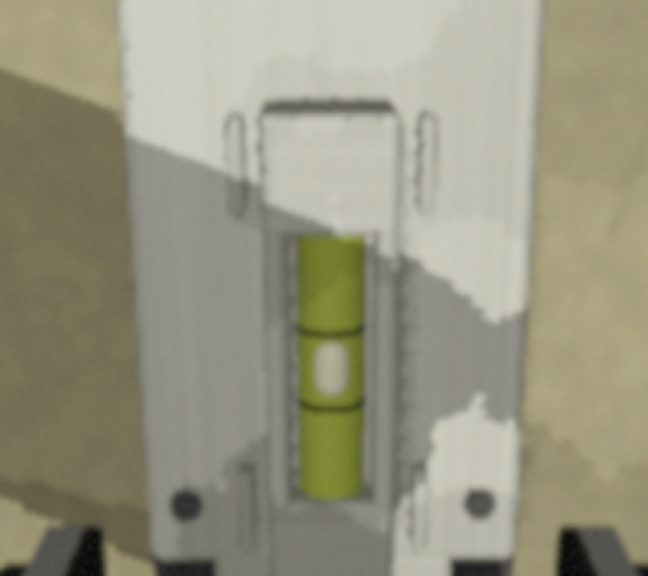

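The bubble (rows 195–209, middle 202.0) stands between the lines (192.5 and 213.3, middle 202.9), about 0.8 mm off centre, which is within the 2.5 mm limit. The level is in the ribs. Next I close the fingers and press over the middle.

```bash
python3 - <<'E'
from h import *
o=r.observe();print(tool(ray("wrist",(322,203),.063,o)[0],o),o["tool_pos"])
E
python3 -m crank '[{"claw":0,"offset":[0,0,1],"yaw":0},{"claw":0,"offset":[0,0,2],"yaw":0},{"claw":0,"offset":[0,0,3],"yaw":0},{"claw":0,"offset":[0,0,4],"yaw":0},{"claw":0,"offset":[0,0,5],"yaw":0},{"claw":0,"offset":[0,0,5.5],"yaw":0},{"claw":0,"offset":[0,0,5.5],"yaw":0},{"claw":0,"offset":[0,0,5.5],"yaw":0},{"claw":0,"offset":[0,0,5.5],"yaw":0},{"claw":0,"offset":[0,0,5.5],"yaw":0},{"claw":0,"offset":[0,0,5.5],"yaw":0},{"claw":0,"offset":[0,0,5.5],"yaw":0}]' 20
```

```text
[-6.83448311e-02 -6.72636611e-04  9.93290621e+00] [ 0.59933704 -0.30219094  0.16232911]
clock: 15.8
tool_pos: [0.5994, -0.3022, 0.1075]
eef_rot: [0.571, 0.821, 0.0, 0.0]
force: [0.1, 0.1, -1.3]
gripper_width: 0.004
finger_force: 0.0
```

```bash
python3 -m crank '[{"claw":0,"offset":[0,0,0.5],"yaw":0},{"claw":0,"offset":[0,0,1.0],"yaw":0},{"claw":0,"offset":[0,0,1.1],"yaw":0},{"claw":0,"offset":[0,0,1.1],"yaw":0}]' 20; python3 -m crank '[{"claw":0,"offset":[0,0,0.1],"yaw":0},{"claw":0,"offset":[0,0,0.2],"yaw":0},{"claw":0,"offset":[0,0,0.2],"yaw":0},{"claw":0,"offset":[0,0,0.2],"yaw":0}]' 20
```

```text
clock: 16.2
tool_pos: [0.5992, -0.302, 0.0959]
eef_rot: [0.571, 0.821, 0.0, -0.0]
force: [0.8, 0.3, 0.2]
gripper_width: -0.0
finger_force: 0.0
clock: 16.6
tool_pos: [0.5993, -0.3022, 0.0944]
eef_rot: [0.571, 0.821, 0.0, 0.0]
force: [0.3, 0.4, -0.7]
gripper_width: 0.003
finger_force: 0.0
```

```bash
python3 -m crank '[{"claw":0,"offset":[0,0,0.1],"yaw":0},{"claw":0,"offset":[0,0,0.2],"yaw":0},{"claw":0,"offset":[0,0,0.2],"yaw":0},{"claw":0,"offset":[0,0,0.2],"yaw":0}]' 20
```

```text
clock: 17.0
tool_pos: [0.5993, -0.3021, 0.0923]
eef_rot: [0.571, 0.821, 0.0, -0.0]
force: [-0.7, 0.6, 0.3]
gripper_width: -0.002
finger_force: 0.0
```

```bash
python3 -m crank '[{"claw":0,"offset":[0,0,0.1],"yaw":0},{"claw":0,"offset":[0,0,0.2],"yaw":0},{"claw":0,"offset":[0,0,0.2],"yaw":0}]' 20;  python3 -m crank '[{"claw":0,"offset":[0,0,0.1],"yaw":0},{"claw":0,"offset":[0,0,0.15],"yaw":0},{"claw":0,"offset":[0,0,0.15],"yaw":0}]' 20
```

```text
clock: 17.3
tool_pos: [0.5992, -0.3021, 0.0901]
eef_rot: [0.571, 0.821, 0.0, -0.0]
force: [0.1, 0.4, -0.3]
gripper_width: -0.001
finger_force: 0.0
clock: 17.6
tool_pos: [0.5993, -0.3021, 0.0887]
eef_rot: [0.571, 0.821, 0.0, -0.0]
force: [-0.5, -0.5, 0.4]
gripper_width: -0.002
finger_force: 0.0
```

```bash
python3 -m crank '[{"claw":0,"offset":[0,0,0.1],"yaw":0},{"claw":0,"offset":[0,0,0.15],"yaw":0},{"claw":0,"offset":[0,0,0.15],"yaw":0}]' 20
```

```text
clock: 17.9
tool_pos: [0.5993, -0.3021, 0.0872]
eef_rot: [0.571, 0.821, 0.0, -0.0]
force: [0.6, 0.6, 0.0]
gripper_width: 0.002
finger_force: 0.0
```

```bash
python3 -m crank '[{"claw":0,"offset":[0,0,0.1],"yaw":0},{"claw":0,"offset":[0,0,0.15],"yaw":0},{"claw":0,"offset":[0,0,0.15],"yaw":0}]' 20
```

```text
clock: 18.2
tool_pos: [0.5993, -0.3021, 0.0857]
eef_rot: [0.571, 0.821, 0.0, -0.0]
force: [-0.1, 0.1, -0.1]
gripper_width: 0.001
finger_force: 0.0
```

```bash
python3 -m crank '[{"claw":0,"offset":[0,0,0.1],"yaw":0},{"claw":0,"offset":[0,0,0.1],"yaw":0},{"claw":0,"offset":[0,0,0.1],"yaw":0}]' 20
```

```text
clock: 18.5
tool_pos: [0.5993, -0.3022, 0.0848]
eef_rot: [0.571, 0.821, 0.0, -0.0]
force: [-0.7, 0.1, 0.5]
gripper_width: -0.001
finger_force: 0.0
```

Contact should come at about 0.081 to 0.082.

```bash
python3 -m crank '[{"claw":0,"offset":[0,0,0.1],"yaw":0},{"claw":0,"offset":[0,0,0.15],"yaw":0},{"claw":0,"offset":[0,0,0.15],"yaw":0}]' 20
```

```text
clock: 18.8
tool_pos: [0.5993, -0.3022, 0.0832]
eef_rot: [0.571, 0.821, 0.0, -0.0]
force: [0.7, 1.4, 0.2]
gripper_width: 0.001
finger_force: 0.0
```

```bash
python3 -m crank '[{"claw":0,"offset":[0,0,0.05],"yaw":0},{"claw":0,"offset":[0,0,0.1],"yaw":0},{"claw":0,"offset":[0,0,0.1],"yaw":0}]' 20
```

```text
clock: 19.1
tool_pos: [0.5994, -0.3022, 0.0823]
eef_rot: [0.571, 0.821, 0.0, 0.0]
force: [1.0, -0.5, 0.6]
gripper_width: 0.001
finger_force: 0.0
```

```bash
python3 -m crank '[{"claw":0,"offset":[0,0,0.05],"yaw":0},{"claw":0,"offset":[0,0,0.1],"yaw":0},{"claw":0,"offset":[0,0,0.1],"yaw":0}]' 20
```

```text
clock: 19.4
tool_pos: [0.5994, -0.3022, 0.0822]
eef_rot: [0.571, 0.821, -0.0, 0.0]
force: [-4.8, 1.8, 11.9]
gripper_width: -0.001
finger_force: 6.3
```

```bash
python3 -m crank '[{"claw":0,"offset":[0,0,0.05],"yaw":0},{"claw":0,"offset":[0,0,0.05],"yaw":0},{"claw":0,"offset":[0,0,0.05],"yaw":0}]' 20
```

```text
clock: 19.7
tool_pos: [0.5995, -0.3021, 0.0821]
eef_rot: [0.571, 0.821, -0.0, 0.0]
force: [-8.2, 1.7, 18.0]
gripper_width: -0.0
finger_force: 9.4
```

Contact gives about 12 N per mm, so I'll back off 0.8 mm to get about 8 N, let it settle, and check the bubble.

```bash
python3 -m crank '[{"claw":0,"offset":[0,0,-0.08],"yaw":0},{"claw":0,"offset":[0,0,-0.08],"yaw":0},{"claw":0,"offset":[0,0,-0.08],"yaw":0},{"claw":0,"offset":[0,0,-0.08],"yaw":0},{"claw":0,"offset":[0,0,-0.08],"yaw":0},{"claw":0,"offset":[0,0,-0.08],"yaw":0},{"claw":0,"offset":[0,0,-0.08],"yaw":0},{"claw":0,"offset":[0,0,-0.08],"yaw":0},{"claw":0,"offset":[0,0,-0.08],"yaw":0},{"claw":0,"offset":[0,0,-0.08],"yaw":0},{"claw":0,"offset":[0,0,-0.08],"yaw":0},{"claw":0,"offset":[0,0,-0.08],"yaw":0},{"claw":0,"offset":[0,0,-0.08],"yaw":0},{"claw":0,"offset":[0,0,-0.08],"yaw":0},{"claw":0,"offset":[0,0,-0.08],"yaw":0},{"claw":0,"offset":[0,0,-0.08],"yaw":0}]' 20
python3 - <<'E'
from h import *
a=viewer.capture("wrist")[100:400,180:460,::-1];b=viewer.capture("scene")[130:260,210:420,::-1]
b=cv2.resize(b,(400,248));a=cv2.resize(a,(400,429))
im=np.zeros((429,800,3),np.uint8);im[:,:400]=a;im[:248,400:]=b;cv2.imwrite("pics/w5.png",im);print(r.observe()["force"])
E
```

```text
clock: 21.3
tool_pos: [0.5994, -0.3022, 0.0822]
eef_rot: [0.571, 0.821, -0.0, 0.0]
force: [-3.6, 1.7, 10.5]
gripper_width: 0.003
finger_force: 5.1
[-3.13458609  1.05805079 10.15225182]
```

View pics/w5.png

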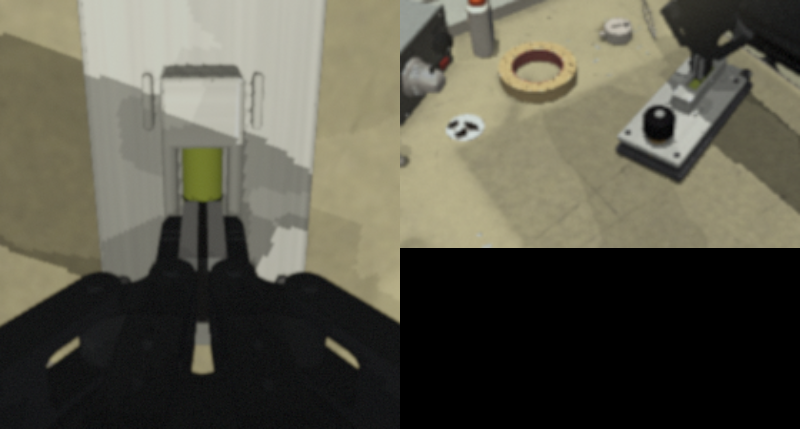

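The press is steady at about 10 N and the level lies flat, but the fingers hide the bubble. I'll move the press point 3 cm towards the hinge end, still on the level, so that the bubble can be seen while pressing.

```bash
python3 -m crank '[{"claw":0,"offset":[0,0,-1],"yaw":0},{"claw":0,"offset":[-2,0,-1],"yaw":0},{"claw":0,"offset":[-3,0,-1],"yaw":0},{"claw":0,"offset":[-3,0,-0.5],"yaw":0},{"claw":0,"offset":[-3,0,-0.2],"yaw":0},{"claw":0,"offset":[-3,0,-0.1],"yaw":0},{"claw":0,"offset":[-3,0,-0.05],"yaw":0},{"claw":0,"offset":[-3,0,-0.05],"yaw":0},{"claw":0,"offset":[-3,0,-0.05],"yaw":0}]' 20
```

```text
clock: 22.3
tool_pos: [0.6093, -0.3295, 0.0822]
eef_rot: [0.571, 0.821, -0.0, -0.0]
force: [-4.2, 0.6, 6.6]
gripper_width: -0.001
finger_force: 3.3
```

```bash
python3 -m crank '[{"claw":0,"offset":[0,0,0.02],"yaw":0},{"claw":0,"offset":[0,0,0.02],"yaw":0},{"claw":0,"offset":[0,0,0.02],"yaw":0},{"claw":0,"offset":[0,0,0.02],"yaw":0},{"claw":0,"offset":[0,0,0.02],"yaw":0},{"claw":0,"offset":[0,0,0.02],"yaw":0},{"claw":0,"offset":[0,0,0.02],"yaw":0},{"claw":0,"offset":[0,0,0.02],"yaw":0},{"claw":0,"offset":[0,0,0.02],"yaw":0},{"claw":0,"offset":[0,0,0.02],"yaw":0},{"claw":0,"offset":[0,0,0.02],"yaw":0},{"claw":0,"offset":[0,0,0.02],"yaw":0},{"claw":0,"offset":[0,0,0.02],"yaw":0},{"claw":0,"offset":[0,0,0.02],"yaw":0},{"claw":0,"offset":[0,0,0.02],"yaw":0},{"claw":0,"offset":[0,0,0.02],"yaw":0},{"claw":0,"offset":[0,0,0.02],"yaw":0},{"claw":0,"offset":[0,0,0.02],"yaw":0},{"claw":0,"offset":[0,0,0.02],"yaw":0},{"claw":0,"offset":[0,0,0.02],"yaw":0}]' 20
python3 - <<'E'
from h import *
cv2.imwrite("pics/w6.png",cv2.resize(viewer.capture("wrist")[60:310,220:420,::-1],None,fx=2.4,fy=2.4,interpolation=cv2.INTER_CUBIC));print(r.observe()["force"])
E
```

```text
clock: 24.3
tool_pos: [0.6093, -0.3296, 0.0822]
eef_rot: [0.571, 0.821, -0.0, -0.0]
force: [-5.2, -0.3, 8.7]
gripper_width: -0.002
finger_force: 4.5
[-3.57526308  0.13757919  8.32873228]
```

View pics/w6.png

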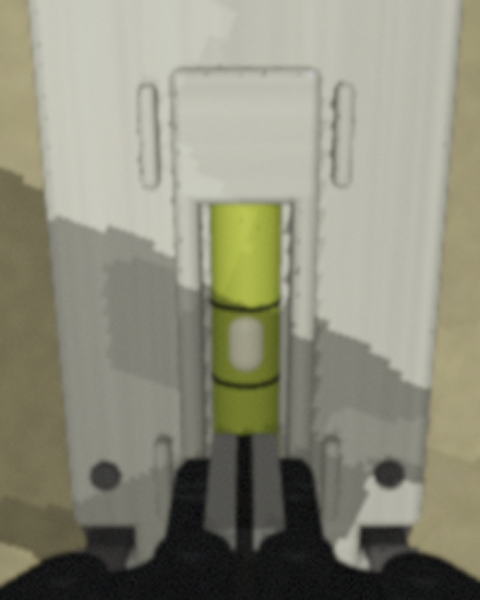

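While pressing with about 8 N, the bubble (rows 317–372, middle 344.5) stands midway between the lines (305 and 382, middle 343.5). I'm handing the job in.

```bash
python3 -c "
from workcell import r
print(r.finish_job())"
```

```text
the job is handed in; nothing more can be done
None
```

I handed the job in at about 24 s: the level lies between the ribs with the bubble centred to within about 0.5 mm, and the fingers are pressing near its hinge end with about 8 N; the hand-in gave no verdict.

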